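Hold the sample box open for the class

TASK

Open the grey sample box for the class: press the catch lever on its front down until it clicks and stays down by itself, and let go of it; then lift the lid by its bar and hold it open at 60 degrees, where its pointer meets the long mark on the quadrant. The lid falls shut if it is let go, so finish while still holding it there. Leave the bottles, cups, tumbler and jar around the box where they stand.

Things in the scene. Friction and masses are not known exactly. Their poses are not given: they have to be found in the camera images.
- sample_box: Grey sheet-metal box fixed to the table, 160 (x) x 270 (y) x 80 mm high, under a hinged lid, small cups inside. Origin: centre of its underside on the table; x points away from the robot to the hinged back, y left, z up; turned by up to 0.4 rad.
- quadrant_mark (a point): Outer end of the long dark mark at 60 degrees on the thin upright quadrant at the box's right side: 164 mm from the hinge axis, at [1, -147, 226] mm in the box frame. The quadrant (134 mm radius about the hinge) has short marks at 15, 30, 45 and 75 degrees. A thin pointer on the lid's right edge, in the lid's mid-plane, moves along it.
- lid_hinge (a point): Middle of the lid's hinge axis, at [83, 0, 84] mm in the box frame; the axis runs along the box's y.
- lid_bar (a point): Middle of the lid's bar: round steel, 12 mm thick, 100 mm long along the box's y between two side arms, a 40 mm open gap to the lid's near edge, in the lid's mid-plane, 216 mm from the hinge axis. Lid at angle a: at [83 - 216 cos a, 0, 84 + 216 sin a] mm in the box frame; shut, it is 84 mm above bare table. It can turn between the fingers as the lid rises (tool may stay pointing down).
- sample_lid (a joint): Lid angle in rad: 0 shut (level), growing as it opens, stop at 1.40; 60 degrees is 1.047. Lid 166 x 274 x 8 mm, about 0.35 kg, falls shut from every angle by its weight and a weak spring (2 to 3 N at the bar lift or hold it). While the catch lever is up, its hook holds the lid shut.
- lever_pad (a point): Centre of the upper face of the catch lever's finger pad, 34 x 34 mm, dark steel, in front of the box and left of the bar. Lever up: at [-183, 100, 77] mm in the box frame; held in its detent about 33 mm, at its stop about 40 mm lower and 3 mm nearer the robot, then still 28 mm clear of the table.
- catch_lever (a joint): Catch lever angle in rad: 0 up (lid caught), growing as the pad is pressed down; it turns about the box's y at [-98, 100, 50] mm in the box frame. A spring resists with about 6 N at most; pressed past 0.35 it clicks behind a sprung ball and stays at about 0.37 (stop at 0.45), its hook clear of the lid; let go earlier, it springs back.
- dye_bottle: Bystander: small green bottle with a pointed cap, 24 mm wide, 57 mm high, standing in front of the box's right half. Origin: centre of its underside.
- blue_cup: Bystander: clear cup with blue filling, 44 mm wide, 33 mm high, left of the box. Origin: centre of its underside.
- dropper_a: Bystander: clear dropper bottle with black bulb, 33 mm wide, 105 mm high, right of the box. Origin: centre of its underside.
- dropper_b: Bystander: brown dropper bottle with red bulb, 33 mm wide, 106 mm high, right of the box. Origin: centre of its underside.
- small_jar: Bystander: clear jar with a ribbed white lid, 51 mm wide, 65 mm high, right of the box. Origin: centre of its underside.
- tumbler: Bystander: clear plastic tumbler, 97 mm wide, 122 mm high, in front of the box on the right. Origin: centre of its underside.

How it is judged:
On the way, in this order (a step that is already met when the one before it is completed fails the run):
1. the catch lever stays down in its detent with the robot off it, the lid still shut (value of joint catch_lever above 0.32 rad and contact force between catch_lever and the fingers below 0.05 N and contact force between catch_lever and the arm below 0.05 N and value of joint sample_lid below 0.1 rad), for 0.2 s.
2. the lid is held open at 60 degrees by the robot (value of joint sample_lid between 0.96 and 1.134 rad and (contact force between sample_lid and the fingers above 0.5 N or contact force between sample_lid and the arm above 0.5 N)), for 0.3 s.
At the end, for the whole second after the job is handed in: The lid stands still at 60 degrees, 5 degrees more or less, carried by the robot (contact force over 0.5 N), and the catch lever is still down in its detent (all of step 2 and velocity of joint sample_lid between -0.05 and 0.05 rad/s and value of joint catch_lever above 0.32 rad); the arm keeps its last pose, push and grip.
It fails at once if a bottle, cup, tumbler or jar round the box is shoved over 30 mm or knocked over (distance of any of dye_bottle, blue_cup, dropper_a, dropper_b, small_jar, tumbler from where it was at the start of the episode above 0.03 m or angle between any of dye_bottle, blue_cup, dropper_a, dropper_b, small_jar, tumbler's own z axis and vertical above 0.5 rad).
It also fails if it takes over 61 s, if anything falls off the work surface, if the arm or the gripper's body presses on something with over 40 N, if the wrist force passes 120 N, or if a joint passes its speed limit or range.

ROBOT

A 6-joint arm with a two-finger parallel gripper is mounted at the origin on a cart in front of the work surface, level with it; the furniture and walls round the work are solid. World frame = base frame: x ahead of the robot, y to its left, z up, the work surface at z = 0. Lengths are in m, angles in rad, forces in N, time in s.
With the tool pointing down it reaches from about 0.35 to 0.875 m from the base axis. Payload 4.2 kg.
Tool frame: the origin (TCP) lies midway between the tips of the shut fingers; the grasp point (between the pads) lies behind it (env.pinch_z is the z of the grasp point in the tool frame, in m); z points along the fingers, y is the line along which they close (so a half turn about z gives the same grasp; the last joint's range is limited). The gripper opens to 87 mm and grips with 3 to 60 N. Pads are 19 mm wide; open, the fingers measure 117 mm over their backs; the gripper's body (75 mm by 190 mm) begins 51 mm behind the grasp point.
Start: joints at [1.388, 0.385, 0.008, 0, -1.194, -0.259], TCP at [0.267, 0.565, 0.198] pointing down, gripper open.
Joint ranges: [-3.14, 3.14], [-1.21, 2.06], [-1.07, 1.41], [-3.16, 2.05], [-2.99, -0.16], [-3.1, 3.1]. Speed limits (rad/s): [2.79, 2.79, 3.14, 3.14, 3.14, 3.14].

INTERFACE

Orientations are given as a 3x3 rotation matrix whose columns are the frame's x, y, z axes.
In Python, from bench import env, vision, order gives the robot as it stands. The module is installed in compiled form; this text tells all that it offers.
- The arm moves only by the shell command python3 -m creep 'ROWS' [OPENING] [FORCE]. ROWS is text: rows parted by semicolons, each of 6 numbers parted by spaces: the shift along the tool's x, y, z in m, then the turn, a rotation vector about the tool's x, y, z in degrees. In form: tx ty tz wx wy wz; .... A call has 1 to 12 rows; each row is the pose to reach, as a shift and turn from the pose commanded when the call began, along the tool's axes at that moment; what a row does not reach only later rows make up. A row lasts 1/10 s, in which the tool goes at most 50 mm and 8.59 degrees, less where a joint would pass 70% of its speed; a pose out of reach is approached as far as the arm can. A call with a gripper value outside its range is refused whole. OPENING is the finger opening in m, from 0 to 0.087, set as the call begins (- or left out, the last holds). The fingers move at their own pace and stop on an object; FORCE is the grip in N (left out, the last holds). Time passes only in rows, so rows that repeat a pose let the fingers close. It gives the time, the measured TCP pose, the force, the opening and the grip force at its end, in the units of the state.
- env.observe(): the state, without advancing time (a new reading comes with each control period).
- vision.grab_frame(name): name is "scene" or "top"; returns a dict with "img" (420x560x3 uint8, red, green, blue), "camera_matrix" (3x3 intrinsics, pixels), "extrinsics" (4x4, takes a point from world to camera coordinates). Camera axes: x right, y down, z forward; pixel columns grow to the right and rows downward; lengths in m; the calibration is good to about 2 mm. A picture is of the moment at which its call begins. There is no depth.
- order.sign_off(): hands the job in; it is judged then, once.
Trained networks look in a picture, given as the dict that the camera call returned (one of the last four; its "shot" number tells which), for a name from the list of things; names that differ only in an ending like _2 or _b are one class to them, and where a whole thing is asked for, a point or a joint stands for the part that bears it (a point fixed in the world has none). Each returns a list of dicts, best first, with "score" (0 to 1); they miss things now and then, are a little off and sometimes report something else, mostly with a low value. They report only what shows in the picture. A call takes as long as a camera call.
- vision.spot_in(picture, name): "xyz" ([x, y, z] in m, in world coordinates, good to about 4 mm: the middle of the surface that is visible of it).
The state is a dict: "t": time; "joint_positions": joint angles; "qvel": joint speeds; "tau": joint torques, N m; "position": TCP position; "eef_rot": TCP orientation; "ft_force": force on the tool from outside, world axes, zero at the start; "wrist_torque": the same for the moment, N m; "opening": finger opening in m; "finger_force": force on a finger pad.
Only numpy, scipy, OpenCV 4.12 (cv2) and the standard library are available. Lean on these libraries where they do the work, as an engineer would, in place of code of your own. Each camera call takes 0.05 s, during which the arm holds its last target. There are 200 camera calls.

## Working session

There is one attempt and no reset: what is moved stays moved. The work goes in short steps, Python scripts to look and compute and a shell command to move; the robot and the scene stay as the last step left them, time stands still between calls to the robot, and variables do not carry over. Pictures are saved under pics/ and viewed, at most 10 in all, crops included, and the job is handed in when it is done.

```bash
mkdir -p pics; python3 - <<'E'
from bench import env,vision,order
import cv2,numpy as np
s=env.observe();print(s['position'],np.round(s['eef_rot'],3).tolist(),env.pinch_z,s['opening'])
for c in("scene","top"):
    p=vision.grab_frame(c);cv2.imwrite(f'pics/{c}0.png',p['img'][...,::-1])
    print(c,p['camera_matrix'].tolist(),np.round(p['extrinsics'],4).tolist())
    for n in["sample_box","quadrant_mark","lid_bar","lever_pad","lid_hinge","dye_bottle","tumbler","blue_cup"]:
        print(n,[(np.round(d['xyz'],3).tolist(),round(d['score'],2)) for d in vision.spot_in(p,n)[:2]])
E
```

```text
[0.26696253 0.56439176 0.19726052] [[0.904, -0.428, -0.001], [-0.428, -0.904, -0.002], [0.0, 0.002, -1.0]] -0.0187 0.08660943587502284
scene [[382.16479986725824, 0.0, 277.96269255819846], [0.0, 382.16479986725824, 210.8150953140727], [0.0, 0.0, 1.0]] [[-0.6885, -0.7252, -0.0057, 0.3893], [-0.5709, 0.5468, -0.6124, 0.4074], [0.4472, -0.4184, -0.7906, 0.8431], [0.0, 0.0, 0.0, 1.0]]
sample_box [([0.621, 0.07, 0.09], 0.85)]
quadrant_mark [([0.614, 0.071, 0.087], 0.77)]
lid_bar [([0.637, 0.072, 0.091], 0.64)]
lever_pad [([0.528, 0.192, 0.079], 0.95)]
lid_hinge []
dye_bottle [([0.463, -0.012, 0.024], 0.4)]
tumbler [([0.393, -0.327, 0.086], 0.56), ([0.633, 0.069, 0.09], 0.46)]
blue_cup [([0.63, 0.262, 0.024], 0.63), ([0.672, -0.28, 0.055], 0.57)]
top [[466.5758578745644, 0.0, 280.67635598043074], [0.0, 466.5758578745644, 212.70078449762798], [0.0, 0.0, 1.0]] [[0.0255, -0.9997, 0.0029, -0.0185], [-0.9767, -0.0256, -0.2129, 0.5767], [0.2129, 0.0026, -0.9771, 1.4153], [0.0, 0.0, 0.0, 1.0]]
sample_box [([0.629, 0.062, 0.088], 0.78)]
quadrant_mark [([0.63, 0.063, 0.091], 0.58)]
lid_bar [([0.636, 0.06, 0.089], 0.87), ([0.629, 0.269, 0.014], 0.67)]
lever_pad [([0.516, 0.191, 0.08], 0.51)]
lid_hinge [([0.629, 0.061, 0.088], 0.56)]
dye_bottle [([0.579, -0.291, 0.06], 0.42)]
tumbler [([0.394, -0.334, 0.052], 0.98)]
blue_cup [([0.628, 0.268, 0.012], 0.58)]
```

View pics/scene0.png

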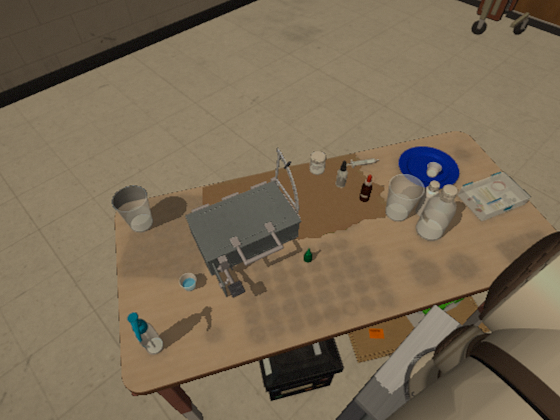

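View pics/top0.png

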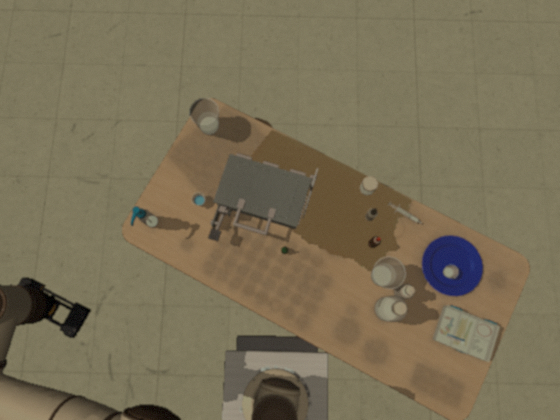

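The scene view shows the box at about (245,225), with the bar at (262,250), the lever pad at (235,288) and the dye bottle at (308,255). The top view shows the lid at about (265,190), the bar at (253,228) and the lever pad near (215,235). I'll zoom in to pin the pose down.

```bash
python3 - <<'E'
import cv2
a=cv2.imread('pics/top0.png')[145:260,190:330];b=cv2.imread('pics/scene0.png')[140:305,175:325]
cv2.imwrite('pics/tc.png',cv2.resize(a,None,fx=5,fy=5,interpolation=cv2.INTER_CUBIC))
cv2.imwrite('pics/sc.png',cv2.resize(b,None,fx=3.6,fy=3.6,interpolation=cv2.INTER_CUBIC))
E
```

```text
(no output)
```

View pics/tc.png

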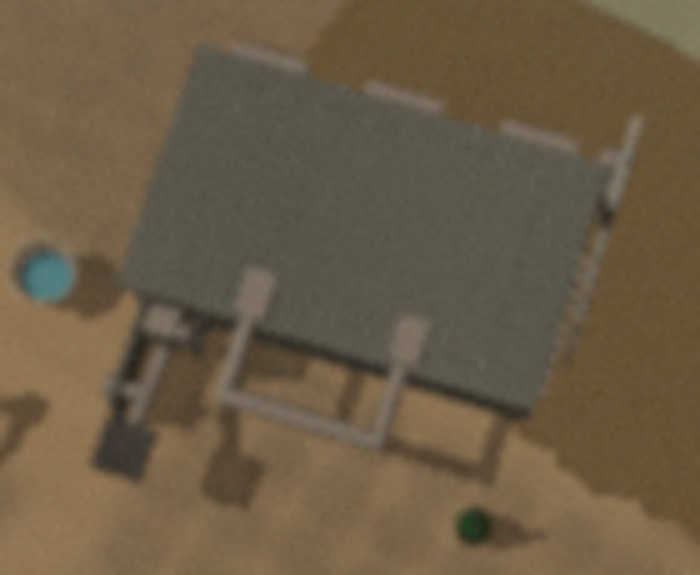

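View pics/sc.png

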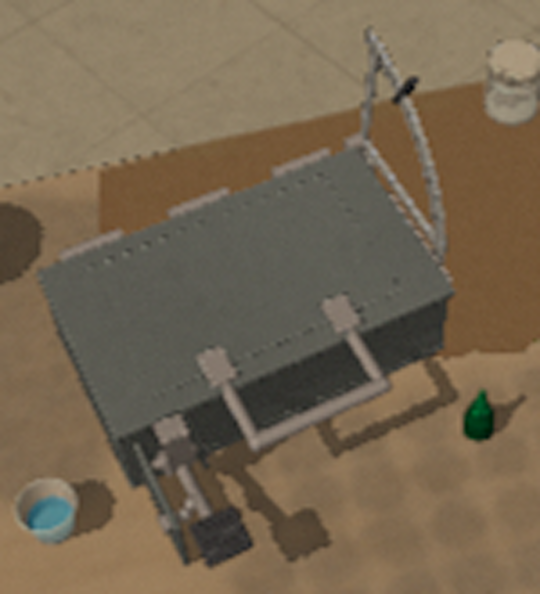

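The top crop shows lid corners at (198,48), (605,160), (528,412) and (125,287), bar ends at (225,397) and (378,440), and the pad at (124,447). In the scene crop the corners are (40,270), (360,150), (450,292) and (118,437), the bar ends (257,440) and (385,385), and the pad (222,533). I'll fit the box pose to these.

```bash
cat > fit.py <<'E'
import numpy as np
from scipy.optimize import least_squares
from bench import env,vision
P=np.array([[79,137,88],[79,-137,88],[-87,-137,88],[-87,137,88],[-133,50,84],[-133,-50,84],[-183,100,77]])/1e3
T=(np.array([[198,48],[605,160],[528,412],[125,287],[225,397],[378,440],[124,447]])+.5)/5-.5+[190,145]
S=(np.array([[40,270],[360,150],[450,292],[118,437],[257,440],[385,385],[222,533]])+.5)/3.6-.5+[175,140]
cams=[(vision.grab_frame(c),z) for c,z in(("top",T),("scene",S))]
def W(q,p):
    c,s=np.cos(q[2]),np.sin(q[2]);return p@np.array([[c,-s,0],[s,c,0],[0,0,1]]).T+[q[0],q[1],0]
def proj(p,X):
    X=X@p['extrinsics'][:3,:3].T+p['extrinsics'][:3,3];X=X@np.array(p['camera_matrix']).T;return X[:,:2]/X[:,2:]
f=lambda q:np.concatenate([(proj(p,W(q,P))-z).ravel() for p,z in cams])
r=least_squares(f,[.63,.06,-.25],loss='soft_l1')
print(r.x,np.round(f(r.x),1))
for n,p in dict(pad=[-.183,.1,.077],bar=[-.133,0,.084],hinge=[.083,0,.084]).items(): print(n,W(r.x,np.array([p])))
s=env.observe();R=np.array(s['eef_rot'])
c,sn=np.cos(r.x[2]),np.sin(r.x[2])
print('box x in tool',R.T@[c,sn,0],'pad rel tool',R.T@(W(r.x,np.array([P[6]]))[0]-s['position']))
E
python3 fit.py
```

```text
[ 0.64727022  0.05520391 -0.27575797] [ 0.1 -0.7  0.9  1.4  1.   0.4 -2.3 -0.3 -0.4 -0.1 -0.3  0.7 -0.4  0.7
 -1.  -0.3 -0.9 -1.8  2.4 -1.  -0.6  0.1  0.3  0.1 -0.  -0.5  0.1  0.2]
pad [[0.49841176 0.2012524  0.077     ]]
bar [[0.51929508 0.09141667 0.084     ]]
hinge [[0.7271344  0.03260498 0.084     ]]
box x in tool [ 9.86244952e-01 -1.65290333e-01 -2.74013342e-05] pad rel tool [0.36455753 0.22999492 0.12134624]
```

```bash
python3 -m creep '0.03 0.02 0 0 0 7; 0.065 0.042 0 0 0 14; 0.1 0.064 0 0 0 21; 0.135 0.087 0 0 0 28; 0.17 0.109 0 0 0 35; 0.205 0.132 0 0 0 42; 0.24 0.154 0 0 0 49; 0.275 0.177 0 0 0 56; 0.31 0.2 0 0 0 63; 0.335 0.215 0.02 0 0 70; 0.355 0.228 0.04 0 0 77; 0.359 0.231 0.06 0 0 80.5' 0 20
python3 - <<'E'
from bench import env
s=env.observe();print(s['joint_positions'],s['ft_force'])
E
```

```text
t: 2.2
position: [0.494, 0.2007, 0.1379]
eef_rot: [[-0.279, -0.96, 0.001], [-0.96, 0.279, 0.0], [-0.0, -0.001, -1.0]]
ft_force: [-0.4, 0.5, -0.8]
opening: 0.0027
finger_force: 0.0
[ 6.90360119e-01  2.83134786e-01 -3.06255340e-01  2.54642369e-04
 -9.80673484e-01 -9.73070811e-01] [-0.42145713  0.51491811 -0.82529238]
```

```bash
python3 -m creep '0 0 0.03 0 0 0; 0 0 0.05 0 0 0; 0 0 0.06 0 0 0; 0 0 0.07 0 0 0; 0 0 0.08 0 0 0; 0 0 0.086 0 0 0; 0 0 0.092 0 0 0; 0 0 0.096 0 0 0; 0 0 0.1 0 0 0; 0 0 0.1 0 0 0'
```

```text
t: 3.2
position: [0.4928, 0.2029, 0.0386]
eef_rot: [[-0.272, -0.962, 0.0], [-0.962, 0.272, 0.0], [-0.0, 0.0, -1.0]]
ft_force: [-1.4, -0.3, 2.9]
opening: 0.0007
finger_force: 1.2
```

```bash
python3 -m creep '0 0 0.002 0 0 0; 0 0 0.003 0 0 0; 0 0 0.003 0 0 0'; python3 -m creep '0 0 -0.03 0 0 0; 0 0 -0.07 0 0 0; 0 0 -0.11 0 0 0; 0 0 -0.12 0 0 0; 0 0 -0.12 0 0 0'
python3 - <<'E'
from bench import env,vision
import cv2
a=[vision.grab_frame(c)['img'] for c in("scene","top")]
cv2.imwrite('pics/s1.png',cv2.resize(a[0][140:305,175:325],None,fx=3.6,fy=3.6,interpolation=cv2.INTER_CUBIC)[...,::-1])
E
```

```text
t: 3.5
position: [0.493, 0.2028, 0.0353]
eef_rot: [[-0.272, -0.962, 0.0], [-0.962, 0.272, 0.0], [-0.0, -0.0, -1.0]]
ft_force: [-2.3, 1.2, 2.1]
opening: 0.0004
finger_force: 1.7
t: 4.0
position: [0.4943, 0.2033, 0.1571]
eef_rot: [[-0.273, -0.962, 0.004], [-0.962, 0.273, 0.003], [-0.004, -0.003, -1.0]]
ft_force: [-0.7, -0.3, -1.8]
opening: 0.0005
finger_force: 0.0
```

View pics/s1.png

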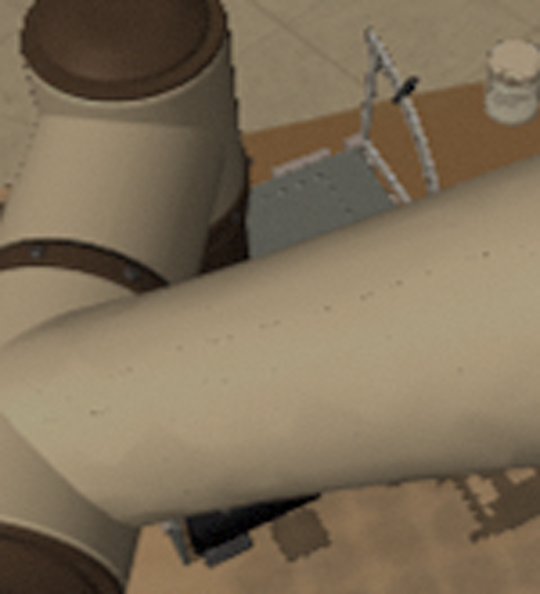

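The arm hides most of the lever. I'll move above the bar, where the lever may come into view.

```bash
python3 -m creep '0.02 -0.011 -0.01 0 0 0; 0.045 -0.024 -0.02 0 0 0; 0.07 -0.038 -0.02 0 0 0; 0.09 -0.049 -0.02 0 0 0; 0.101 -0.0545 -0.02 0 0 0; 0.101 -0.0545 -0.02 0 0 0' 0.045
python3 - <<'E'
from bench import env,vision
import cv2,numpy as np
o=[]
for c,(y,x) in(("scene",(195,170)),("top",(150,180))):
    p=vision.grab_frame(c);o.append(cv2.resize(p['img'][y:y+115,x:x+140],None,fx=2.8,fy=2.8,interpolation=cv2.INTER_CUBIC))
    for n in("lever_pad","lid_bar"): print(c,n,[(np.round(d['xyz'],3).tolist(),round(d['score'],2)) for d in vision.spot_in(p,n)[:2]])
cv2.imwrite('pics/s2.png',np.hstack(o)[...,::-1])
E
```

```text
t: 4.7
position: [0.5173, 0.0893, 0.1737]
eef_rot: [[-0.275, -0.962, -0.003], [-0.962, 0.275, -0.001], [0.002, 0.002, -1.0]]
ft_force: [0.5, 0.4, 0.1]
opening: 0.0398
finger_force: 0.0
scene lever_pad [([0.527, 0.189, 0.076], 0.85), ([0.607, 0.12, 0.091], 0.27)]
scene lid_bar [([0.607, 0.119, 0.093], 0.71)]
top lever_pad [([0.5, 0.198, 0.077], 0.66)]
top lid_bar [([0.649, 0.007, 0.091], 0.9)]
```

View pics/s2.png

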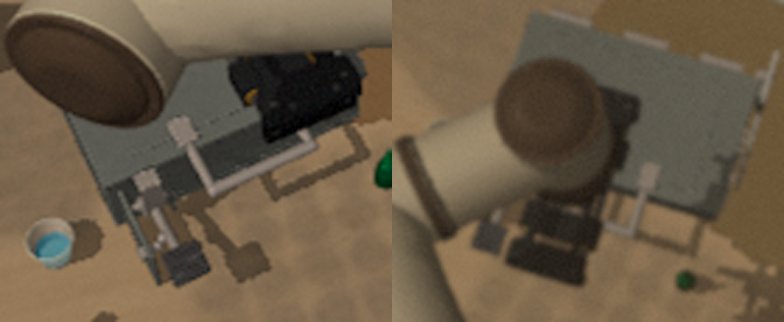

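The lever is still up: the network puts the pad at z 0.076 and its shadow hasn't moved. It may have sprung past the detent because I let go so fast. I'll press again, watching the force and releasing slowly.

```bash
python3 -m creep '-0.02 0.011 0 0 0 0; -0.045 0.024 0 0 0 0; -0.07 0.038 0.01 0 0 0; -0.09 0.048 0.03 0 0 0; -0.101 0.0535 0.06 0 0 0; -0.101 0.0535 0.085 0 0 0; -0.101 0.0535 0.098 0 0 0; -0.101 0.0535 0.098 0 0 0; -0.101 0.0535 0.098 0 0 0' 0
for i in 1 2 3 4 5; do python3 -m creep '0 0 0.004 0 0 0; 0 0 0.008 0 0 0;0 0 0.008 0 0 0;0 0 0.008 0 0 0' | egrep 'pos|ft|fing'; done
```

```text
t: 5.9
position: [0.4942, 0.203, 0.0778]
eef_rot: [[-0.271, -0.962, 0.001], [-0.962, 0.271, 0.0], [-0.0, -0.001, -1.0]]
ft_force: [0.0, -0.4, -0.3]
opening: 0.0006
finger_force: 0.0
position: [0.4941, 0.2024, 0.0696]
ft_force: [1.0, 1.0, 0.7]
finger_force: 0.0
position: [0.4939, 0.2023, 0.0611]
ft_force: [0.7, 0.0, -0.2]
finger_force: 0.0
position: [0.494, 0.2023, 0.0533]
ft_force: [0.2, -0.0, 0.5]
finger_force: 0.1
position: [0.4937, 0.2025, 0.0455]
ft_force: [-2.6, 0.9, 4.2]
finger_force: 2.3
position: [0.4937, 0.2023, 0.0373]
ft_force: [-3.4, 0.9, 3.7]
finger_force: 2.0
```

```bash
python3 - <<'E'
from bench import env,vision
import cv2,numpy as np
o=[]
for c,(y,x) in(("scene",(215,170)),("top",(180,170))):
    p=vision.grab_frame(c);o.append(cv2.resize(p['img'][y:y+100,x:x+100],None,fx=4,fy=4,interpolation=cv2.INTER_CUBIC))
cv2.imwrite('pics/s3.png',np.hstack(o)[...,::-1])
E
```

```text
(no output)
```

View pics/s3.png

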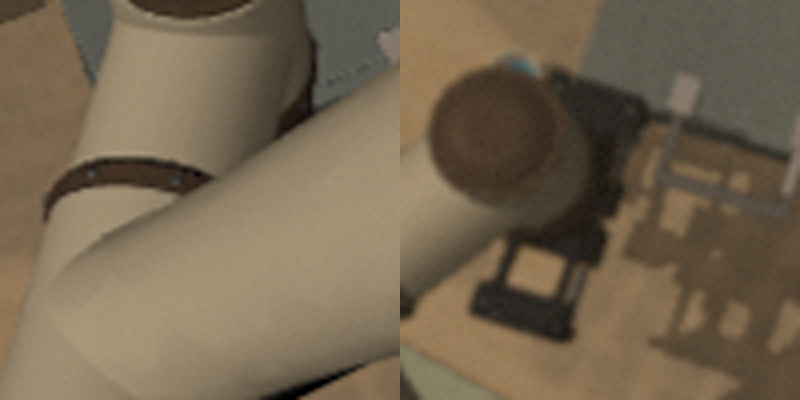

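The arm hides the lever in both views. I'll let go slowly and read force against height.

```bash
python3 -m creep '0 0 0.001 0 0 0; 0 0 0.002 0 0 0;0 0 0.002 0 0 0' | egrep 'pos|ft|fing'
for i in 1 2 3 4 5; do python3 -m creep '0 0 -0.002 0 0 0; 0 0 -0.004 0 0 0;0 0 -0.004 0 0 0;0 0 -0.004 0 0 0' | egrep 'pos|ft|fing'; done
```

```text
position: [0.4939, 0.2023, 0.0352]
ft_force: [-2.2, 0.4, 3.3]
finger_force: 1.6
position: [0.4945, 0.2024, 0.0398]
ft_force: [-1.3, -1.6, 3.8]
finger_force: 1.7
position: [0.4949, 0.2026, 0.0441]
ft_force: [0.8, -2.7, 4.8]
finger_force: 2.2
position: [0.4939, 0.2027, 0.0472]
ft_force: [1.2, 0.1, 1.2]
finger_force: 0.7
position: [0.4936, 0.2022, 0.0513]
ft_force: [-0.6, -0.6, 1.0]
finger_force: 0.7
position: [0.4936, 0.2023, 0.0552]
ft_force: [0.2, -0.2, 0.0]
finger_force: 0.0
```

```bash
python3 -m creep '0 0 -0.02 0 0 0; 0 0 -0.06 0 0 0; 0 0 -0.1 0 0 0; 0.03 -0.02 -0.12 0 0 0; 0.06 -0.035 -0.12 0 0 0; 0.1 -0.0535 -0.12 0 0 0; 0.12 -0.07 -0.12 0 0 0; 0.12 -0.07 -0.12 0 0 0; 0.12 -0.07 -0.12 0 0 0' | egrep 'pos'
python3 - <<'E'
from bench import env,vision
import cv2,numpy as np
o=[]
def proj(p,X):
    X=np.array(X)@p['extrinsics'][:3,:3].T+p['extrinsics'][:3,3];X=X@np.array(p['camera_matrix']).T;return X[:2]/X[2]
s=env.observe()
for c,(y,x) in(("scene",(215,170)),("top",(180,170))):
    p=vision.grab_frame(c);o.append(cv2.resize(p['img'][y:y+100,x:x+100],None,fx=4,fy=4,interpolation=cv2.INTER_CUBIC))
    for q in([.498,.2013,.077],[.495,.202,.044],[.494,.2023,.06],[.494,.2023,.15]): print(c,q,4*(proj(p,q)-[x,y]))
    print(s['position'],4*(proj(p,s['position'])-[x,y]))
    for n in("lever_pad",): print(c,n,[(np.round(d['xyz'],3).tolist(),round(d['score'],2)) for d in vision.spot_in(p,n)[:2]])
cv2.imwrite('pics/s4.png',np.hstack(o)[...,::-1])
E
```

```text
position: [0.5283, 0.0675, 0.175]
scene [0.498, 0.2013, 0.077] [265.89800209 292.00059383]
scene [0.495, 0.202, 0.044] [273.01356946 320.08414989]
scene [0.494, 0.2023, 0.06] [271.38388271 309.99746674]
scene [0.494, 0.2023, 0.15] [257.21475194 239.13450161]
[0.52834445 0.06753059 0.17503495] [390.99490703  42.63609618]
scene lever_pad [([0.528, 0.194, 0.078], 0.74)]
top [0.498, 0.2013, 0.077] [175.86438224 219.46497767]
top [0.495, 0.202, 0.044] [180.47032401 230.11618196]
top [0.494, 0.2023, 0.06] [177.27207293 228.08187791]
top [0.494, 0.2023, 0.15] [160.63959232 208.28844785]
[0.52834445 0.06753059 0.17503495] [343.60830787 160.55547822]
top lever_pad [([0.503, 0.199, 0.077], 0.7)]
```

View pics/s4.png

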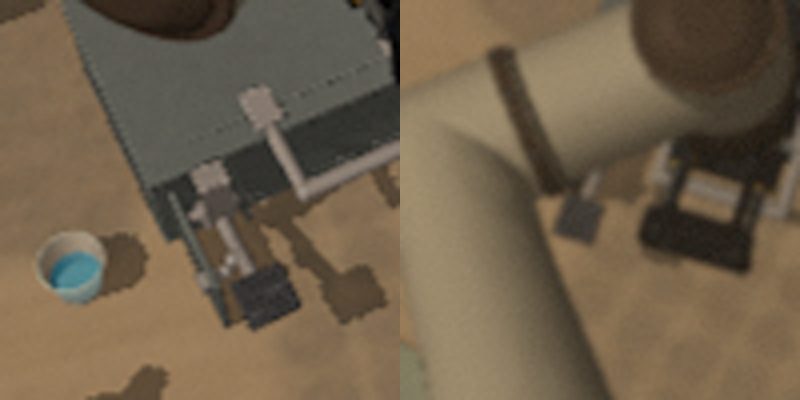

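The pad is still up, at scene crop (266,292) and top crop (178,220). The fingers saw no contact until z 0.05, so they probably slid past its front edge. I'll probe 12 mm further inward.

```bash
python3 -m creep '-0.03 0.015 0 0 0 0; -0.07 0.035 0 0 0 0; -0.1 0.05 0.02 0 0 0; -0.12 0.058 0.06 0 0 0; -0.12 0.058 0.088 0 0 0; -0.12 0.058 0.09 0 0 0; -0.12 0.058 0.09 0 0 0' |egrep 'pos|ft|fing'
for i in 1 2 3 4 5 6; do python3 -m creep '0 0 0.003 0 0 0; 0 0 0.006 0 0 0;0 0 0.006 0 0 0' | egrep 'pos|ft|fing'; done
```

```text
position: [0.5054, 0.1995, 0.0855]
ft_force: [-0.2, 0.5, 0.3]
finger_force: 0.0
position: [0.5058, 0.199, 0.0801]
ft_force: [0.2, 0.4, 0.6]
finger_force: 0.0
position: [0.5052, 0.1988, 0.073]
ft_force: [-0.2, -0.1, -0.2]
finger_force: 0.0
position: [0.5051, 0.1989, 0.0668]
ft_force: [-0.0, -0.6, -0.2]
finger_force: 0.0
position: [0.5051, 0.1989, 0.0608]
ft_force: [1.0, -0.3, 0.1]
finger_force: 0.0
position: [0.5051, 0.1989, 0.0548]
ft_force: [-0.7, -0.6, 0.1]
finger_force: 0.0
position: [0.5053, 0.1993, 0.0492]
ft_force: [-1.9, 0.9, 1.9]
finger_force: 1.0
```

Contact comes at about 0.05 here too, which doesn't fit a pad at 0.077. I'll check the calibration by refitting with z free and comparing the projected start TCP with the first top picture.

```bash
cat > chk.py <<'E'
from fit import *
g=lambda q:np.concatenate([(proj(p,W(q[:3],P)+[0,0,q[3]])-z).ravel() for p,z in cams])
r2=least_squares(g,[.63,.06,-.25,0],loss='soft_l1');print('free z',r2.x)
h=lambda x:np.concatenate([proj(p,x[None])[0]-z[6] for p,z in cams])
print('pad tri',least_squares(h,[.5,.2,.07]).x)
E0=np.array([.267,.5644,.1973])
for p,_ in cams: print('tcp0',proj(p,np.array([E0,E0+[0,0,.07],E0+[0,0,.15]])))
s=env.observe();print(s['position'],s['ft_force'])
q=np.array(s['position'])
import cv2
im=cams[0][0]['img'];a=cv2.imread('pics/top0.png')[260:360,0:130]
cv2.imwrite('pics/g.png',np.hstack([cv2.resize(a,None,fx=3.5,fy=3.5,interpolation=cv2.INTER_CUBIC),cv2.resize(im[180:280,175:275],None,fx=3.2,fy=3.5)[...,::-1]]))
E
python3 chk.py
```

```text
[ 0.64727022  0.05520391 -0.27575797] [ 0.1 -0.7  0.9  1.4  1.   0.4 -2.3 -0.3 -0.4 -0.1 -0.3  0.7 -0.4  0.7
 -1.  -0.3 -0.9 -1.8  2.4 -1.  -0.6  0.1  0.3  0.1 -0.  -0.5  0.1  0.2]
pad [[0.49841176 0.2012524  0.077     ]]
bar [[0.51929508 0.09141667 0.084     ]]
hinge [[0.7271344  0.03260498 0.084     ]]
box x in tool [-5.90318136e-05 -9.99999998e-01 -1.15365923e-05] pad rel tool [-1.55032963e-05  7.32075579e-03 -2.75516046e-02]
free z [ 0.64961617  0.05408984 -0.27657979 -0.00636469]
pad tri [0.50089527 0.20031092 0.07324325]
tcp0 [[ 71.08345797 307.21654959]
 [ 59.33715587 306.8135178 ]
 [ 44.17821117 306.29339354]]
tcp0 [[140.67762281 507.43095723]
 [125.63403623 507.49443112]
 [103.92933964 507.58601044]]
[0.50545146 0.19924449 0.04944831] [-1.06419912 -1.04650306  2.50112532]
```

View pics/g.png

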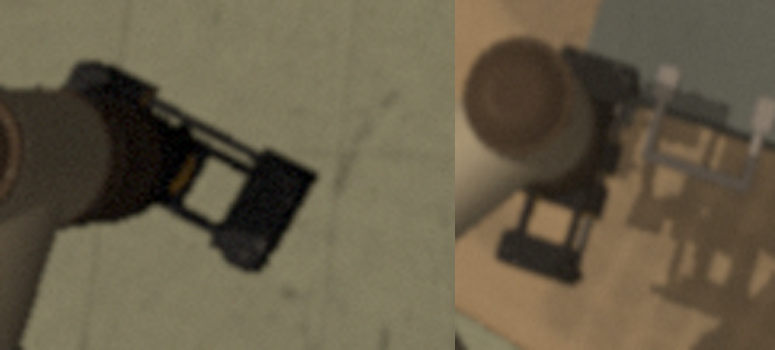

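```bash
for i in 1 2 3 4 5; do python3 -m creep '0 0 0.002 0 0 0; 0 0 0.003 0 0 0;0 0 0.003 0 0 0' | egrep 'pos|ft|fing'; done
```

```text
position: [0.5054, 0.1993, 0.0467]
ft_force: [-3.4, 1.3, 5.4]
finger_force: 3.0
position: [0.5048, 0.1992, 0.044]
ft_force: [-5.4, 0.8, 6.0]
finger_force: 3.6
position: [0.5049, 0.1991, 0.0404]
ft_force: [-3.0, 1.8, 5.0]
finger_force: 2.8
position: [0.5058, 0.199, 0.0373]
ft_force: [-0.6, -0.2, 4.1]
finger_force: 1.5
position: [0.5057, 0.1991, 0.034]
ft_force: [-0.7, -0.3, 2.0]
finger_force: 0.9
```

```bash
for i in 1 2 3 4 5; do python3 -m creep '0 0 0.002 0 0 0; 0 0 0.003 0 0 0;0 0 0.003 0 0 0' | egrep 'pos|ft|fing'; done
```

```text
position: [0.5054, 0.199, 0.031]
ft_force: [0.1, -0.5, 0.1]
finger_force: 0.3
position: [0.5054, 0.199, 0.0281]
ft_force: [-0.1, 0.3, 0.2]
finger_force: 0.0
position: [0.5057, 0.1993, 0.0254]
ft_force: [0.2, 0.2, 1.6]
finger_force: 0.6
position: [0.5058, 0.1994, 0.0226]
ft_force: [-0.2, 0.0, 3.3]
finger_force: 1.6
position: [0.506, 0.1993, 0.02]
ft_force: [0.1, -1.0, 6.9]
finger_force: 3.4
```

The force peaked at 6 N, dropped to zero at about 0.03, then rose against the stop, so the lever has latched. The tips sit roughly 20 mm higher than the reported TCP, so the earlier presses were too shallow. I'll release slowly.

```bash
python3 -m creep '0 0 -0.002 0 0 0; 0 0 -0.004 0 0 0;0 0 -0.006 0 0 0;0 0 -0.008 0 0 0;0 0 -0.01 0 0 0;0 0 -0.013 0 0 0;0 0 -0.016 0 0 0;0 0 -0.02 0 0 0;0 0 -0.03 0 0 0;0 0 -0.03 0 0 0;0 0 -0.03 0 0 0' | egrep 'pos|ft|fing'
python3 -m creep '0 0 -0.04 0 0 0; 0 0 -0.08 0 0 0; 0 0 -0.12 0 0 0; 0.03 -0.015 -0.12 0 0 0; 0.06 -0.03 -0.12 0 0 0; 0.1 -0.04 -0.12 0 0 0; 0.1 -0.04 -0.12 0 0 0; 0.1 -0.04 -0.12 0 0 0' 0.045 |egrep 'pos|ft|open'
python3 - <<'E'
from bench import env,vision
import cv2,numpy as np
p=vision.grab_frame("scene")
print([(np.round(d['xyz'],3).tolist(),round(d['score'],2)) for d in vision.spot_in(p,"lever_pad")[:2]])
cv2.imwrite('pics/s5.png',cv2.resize(p['img'][195:310,170:310],None,fx=4,fy=4,interpolation=cv2.INTER_CUBIC)[...,::-1])
E
```

```text
position: [0.5057, 0.1993, 0.0499]
ft_force: [0.1, -0.1, -0.2]
finger_force: 0.0
position: [0.5165, 0.0912, 0.1692]
ft_force: [0.0, -0.5, -0.4]
opening: 0.0443
[]
```

View pics/s5.png

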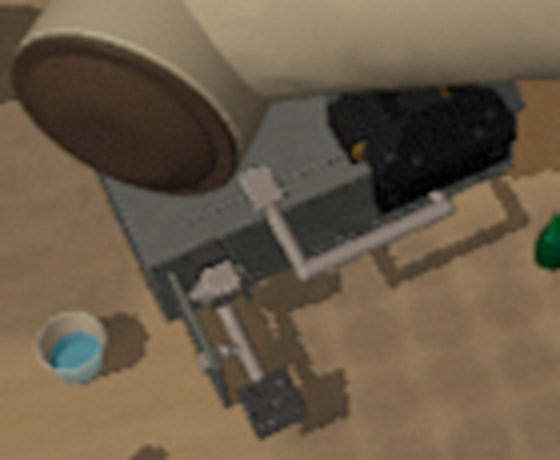

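The pad is now at (272,403) with its shadow close beside it, so the lever is held down. Next I'll grasp the bar.

```bash
python3 -m creep '0 -0.003 0.02 0 0 0; 0 -0.003 0.05 0 0 0; 0 -0.003 0.08 0 0 0; 0 -0.003 0.1 0 0 0; 0 -0.003 0.112 0 0 0; 0 -0.003 0.12 0 0 0;0 -0.003 0.12 0 0 0' 0.04 |egrep 'pos|ft|open'
python3 -m creep '0 0 0 0 0 0; 0 0 0 0 0 0;0 0 0 0 0 0;0 0 0 0 0 0;0 0 0 0 0 0;0 0 0 0 0 0' 0 20
```

```text
position: [0.5194, 0.0916, 0.0487]
ft_force: [0.3, 0.5, 0.9]
opening: 0.0401
t: 20.3
position: [0.5208, 0.0911, 0.0499]
eef_rot: [[-0.272, -0.962, 0.002], [-0.962, 0.272, 0.0], [-0.001, -0.002, -1.0]]
ft_force: [3.0, -2.7, 0.7]
opening: 0.0113
finger_force: 20.0
```

```bash
python3 -m creep '0 -0.0002 -0.0094 0 0 0; 0 -0.0008 -0.0188 0 0 0; 0 -0.0018 -0.0282 0 0 0; 0 -0.0033 -0.0375 0 0 0; 0 -0.0033 -0.0375 0 0 0' - 25; python3 -m creep '0 -0.0018 -0.0092 0 0 0; 0 -0.0041 -0.0184 0 0 0; 0 -0.0067 -0.0275 0 0 0; 0 -0.0097 -0.0364 0 0 0; 0 -0.0131 -0.0452 0 0 0; 0 -0.0169 -0.0538 0 0 0; 0 -0.0211 -0.0622 0 0 0; 0 -0.0256 -0.0705 0 0 0;0 -0.0256 -0.0705 0 0 0'
```

```text
t: 20.8
position: [0.5238, 0.0902, 0.0875]
eef_rot: [[-0.273, -0.962, 0.002], [-0.962, 0.273, 0.001], [-0.001, -0.002, -1.0]]
ft_force: [5.0, -3.4, -2.6]
opening: 0.0114
finger_force: 25.0
t: 21.7
position: [0.5475, 0.0833, 0.1582]
eef_rot: [[-0.273, -0.962, -0.0], [-0.962, 0.273, 0.0], [-0.0, 0.0, -1.0]]
ft_force: [0.8, 0.7, -4.2]
opening: 0.0108
finger_force: 25.0
```

```bash
python3 -m creep '0 -0.0059 -0.0096 0 0 0; 0 -0.0123 -0.019 0 0 0; 0 -0.0192 -0.0279 0 0 0; 0 -0.0265 -0.0365 0 0 0; 0 -0.0343 -0.0447 0 0 0; 0 -0.0425 -0.0525 0 0 0; 0 -0.0511 -0.0599 0 0 0; 0 -0.0601 -0.0667 0 0 0; 0 -0.0694 -0.0732 0 0 0; 0 -0.0791 -0.0791 0 0 0; 0 -0.0791 -0.0791 0 0 0; 0 -0.0791 -0.0791 0 0 0'
python3 - <<'E'
import sys
from bench import env,vision
import numpy as np
s=env.observe()
for c in("scene","top"):
    p=vision.grab_frame(c)
    for n in("lid_bar","quadrant_mark","lever_pad"):print(c,n,[(np.round(d['xyz'],3).tolist(),round(d['score'],2)) for d in vision.spot_in(p,n)[:1]])
h=np.array([.7271,.0326]);b=np.array([.9622,-.2723])
d=(h-s['position'][:2])@b;z=s['position'][2]-.0499
print('angle by x',np.degrees(np.arccos(d/.216)),'by z',np.degrees(np.arcsin(z/.216)),s['ft_force'])
E
```

```text
t: 22.9
position: [0.6233, 0.0617, 0.2403]
eef_rot: [[-0.272, -0.962, 0.001], [-0.962, 0.272, 0.0], [-0.0, -0.001, -1.0]]
ft_force: [-6.4, 3.0, 6.8]
opening: 0.0109
finger_force: 25.0
scene lid_bar [([0.685, 0.093, 0.186], 0.8)]
scene quadrant_mark [([0.659, 0.064, 0.044], 0.55)]
scene lever_pad [([0.517, 0.191, 0.05], 0.83)]
top lid_bar [([0.656, -0.018, 0.2], 0.97)]
top quadrant_mark [([0.627, 0.016, 0.028], 0.59)]
top lever_pad [([0.563, 0.183, 0.059], 0.55)]
angle by x 60.06124848288539 by z 61.79988939505968 [-6.36694222  3.01730987  6.82909127]
```

```bash
python3 -m creep '0 0.002 0 0 0 0; 0 0.004 0.0005 0 0 0; 0 0.004 0.0005 0 0 0; 0 0.004 0.0005 0 0 0; 0 0.004 0.0005 0 0 0; 0 0.004 0.0005 0 0 0; 0 0.004 0.0005 0 0 0'
python3 - <<'E'
from bench import env
import numpy as np
s=env.observe()
d=(np.array([.7271,.0326])-s['position'][:2])@[.9622,-.2723]
print(np.degrees(np.arctan2(s['position'][2]-.0499,d)),np.abs(s['qvel']).max())
E
```

```text
t: 24.0
position: [0.6192, 0.0629, 0.2378]
eef_rot: [[-0.272, -0.962, 0.0], [-0.962, 0.272, -0.0], [0.0, -0.0, -1.0]]
ft_force: [-6.4, 4.3, 6.3]
opening: 0.0111
finger_force: 25.0
59.192462070357834 0.0010503814396457664
```

```bash
python3 - <<'E'
from bench import order
print(order.sign_off())
E
```

```text
the job is handed in; nothing more can be done
None
```

I handed the job in with the catch lever latched down and the lid held at about 59°, worked out from the arm's position rather than checked at the pointer; the sign-off returned no verdict.

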